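Put the valve rotor away in its flip-lid keeper case

ROBOT

A 6-joint arm with a two-finger parallel gripper is mounted at the origin on the work surface. World frame = base frame: x ahead of the robot, y to its left, z up, the work surface at z = 0. Lengths are in m, angles in rad, forces in N, time in s.
With the tool pointing down it reaches from about 0.375 to 0.975 m from the base axis. Payload 3.8 kg.
Tool frame: the origin (TCP) lies at the very end of the fingers, on their centre line; the grasp point (between the pads) lies 19 mm behind it; z points along the fingers, y is the line along which they close (so a half turn about z gives the same grasp; the last joint's range is limited). The gripper opens to 85 mm and grips with 20 to 120 N. Pads are 22 mm wide; open, the fingers measure 114 mm over their backs; the gripper's body (76 mm by 85 mm) begins 54 mm behind the grasp point. The pads swing forward as they close: fully open they stand 13 mm farther back than shut.
Start: joints at [-1.293, 0.264, 1.604, -0, 1.274, -0.037], TCP at [0.209, -0.642, 0.231] pointing down, gripper open.
Joint ranges: [-2.63, 2.63], [-0.94, 2.18], [0.31, 2.57], [-1.31, 4.45], [0, 2.66], [-2.55, 2.55]. Speed limits (rad/s): [2.57, 2.57, 3.14, 3.14, 3.14, 3.14].

INTERFACE

Orientations are given as a rotation vector (axis times angle).
In Python, from workcell import read_state, read_camera, calibration, finish_job gives the robot as it stands.
- The arm moves only by the tool step_arm, never from a script. Its argument "commands" is a list of rows, each an object of numbers: "fingers": the gripper's target within -1 to 1 (shut at 1, half-way at 0, fully open at -1); "dx", "dy", "dz": the shift along the tool's x, y, z in m; "roll": the turn about the tool's z in degrees. In form: [{"fingers": .., "dx": .., "dy": .., "dz": .., "roll": ..}, ...]. A call has 1 to 8 rows; each row is the pose to reach, as a shift and turn from the pose commanded when the call began, along the tool's axes at that moment; what a row does not reach only later rows make up. A row lasts 1/8 s, in which the tool goes at most 62.5 mm and 10.7 degrees, less where a joint would pass 70% of its speed; a pose out of reach is approached as far as the arm can. A call with a gripper value outside its range is refused whole. The fingers move at their own pace and stop on an object; "squeeze" is the grip in N (left out, the last holds). Time passes only in rows, so rows that repeat a pose let the fingers close. It gives the time, the measured TCP pose, the force, the opening and the grip force at its end, in the units of the state.
- read_state(): the state, without advancing time (a new reading comes with each control period).
- read_camera(name): name is "scene" or "side" or "wrist"; returns (picture, depth): 480x640x3 uint8, blue, green, red; 480x640 float32, m along the optical axis (not along the pixel's ray), 0 where there is no reading.
- calibration(name): a dict with "intrinsics" (3x3 intrinsics, pixels), "world_to_cam" (4x4, takes a point from world to camera coordinates). Camera axes: x right, y up, looking along -z (the intrinsics and any distortion apply to the point x, -y, -z); pixel columns grow to the right and rows downward; lengths in m; the calibration is good to about 2 mm. A picture is of the moment at which its call begins: read the wrist's pose just before it. calibration takes no time and is no camera call; for the wrist camera it gives the pose at the moment of the call.
- finish_job(): hands the job in; it is judged then, once.
The state is a dict: "time": time; "q": joint angles; "joint_vel": joint speeds; "joint_torque": joint torques, N m; "tool_pos": TCP position; "tcp_rot": TCP orientation; "wrist_force": force on the tool from outside, world axes, zero at the start; "torque": the same for the moment, N m; "width": opening from 0.0 (shut) to 1.0 (fully open); "grip_force": force on a finger pad.
Only numpy, scipy, OpenCV 4.12 (cv2) and the standard library are available. Lean on these libraries where they do the work, as an engineer would, in place of code of your own. Each camera call takes 0.05 s, during which the arm holds its last target. There are 200 camera calls.

TASK

Put the brass valve rotor away in its brown keeper case: press the brass thumb button until the sprung lid pops open, stand the rotor upright in the round well, stem up, then swing the lid over and push it down until it snaps shut and stays shut. Do not force the button or the lid (keep below about 25 N on either), and leave the oil bottle, the mouthpiece and the hammer where they are. Take your hands off at the end.

Things in the scene. Friction and masses are not known exactly. Their poses are not given: they have to be found in the camera images.
- case: The brown keeper case, fixed to the bench: base 136 mm long (its x) by 94 mm wide (its y) and 50 mm high, plus a 28 mm high lid over the far 90 mm. Origin on its underside, 48 mm beyond the button's centre. x runs from the thumb button towards the hinge, y along the hinge, z up. Turned up to 20 degrees either way.
- deck (a point): On the flat front deck of the case (50 mm above the bench), at the axis of the brass thumb button that comes up through it: 20 mm across, pressed straight down. Its top stands 5 to 15 mm above this point, different every time and not measured: find it by touch. The lid's front face begins 24 mm beyond (+x). Axes as the case.
- button (a joint): Thumb button travel in m: 0 up, 0.0045 hard stop; springs back. About 1.5 N to start moving, 0.9 N more per mm; the latch lets go at 2 to 3.5 mm (3.5 to 5 N), the stop comes at 5.6 N. More than 25 N breaks it. It also dips and comes back as the lid snaps shut.
- well (a point): Centre of the floor of the round well for the rotor, in the case under the lid, 32 mm above the bench; axes as the case. The well is 36 mm across and 18 mm deep; its mouth, with a 2 mm chamfer, is level with the flat rim (50 mm above the bench).
- hinge (a point): Middle of the lid's hinge line, 50 mm above the bench, 108 mm beyond deck along x; axes as the case.
- lid (a joint): Lid angle in rad: 0 shut and latched, 1.65 fully open, just past upright, held there by its spring, which lifts with about 1.5 N at the front edge. Snapping it shut takes 6 to 12 N near the front edge, least if the push also drags towards the button; past shut it meets a rubber seal, 5 N per mm. Not snapped, it springs open again. More than 25 N breaks it.
- lid_front (a point): On the lid: middle of the top edge of its front face. The lid is a hollow brown shell, 94 mm wide, 28 mm high, front face 84 mm from the hinge line, back 6 mm behind it. Axes as the case when shut; they turn with the lid, which opens upward and away from the button.
- rotor_mid (a point): The loose valve rotor, half-way up its 40 mm height, on its axis: a brass drum 28 mm across and 22 mm high with a steel stem 10 mm across and 18 mm long standing up from its top; about 0.09 kg. z points up along the stem. It stands on the bench at one side of the case.
- oil_bottle: small clear oil bottle with a red cap, 32 mm across, 85 mm high, standing on the bench at the other side of the case; origin at the centre of its underside. Leave it.
- mouthpiece: silver mouthpiece standing rim down on the bench, 25 mm across, 64 mm high; origin at the centre of its underside. Leave it.
- hammer: hammer with a wooden handle, 240 mm long, lying on the bench to the right; origin at its underside, about mid-length. Leave it.

How it is judged:
On the way, in this order (a step that is already met when the one before it is completed fails the run):
1. the lid has popped open (value of joint lid above 1.4 rad), for 0.1 s.
2. the rotor stands in the well, let go, with the lid still open (value of joint lid above 1 rad and distance between rotor_mid and well below 0.0245 m and horizontal distance between rotor_mid and well below 0.008 m and angle between rotor_mid's own z axis and vertical below 0.2 rad and contact force between the fingers and rotor below 0.05 N), for 0.2 s.
3. the lid is snapped shut (value of joint lid below 0.03 rad), for 0.1 s.
At the end, for the whole second after the job is handed in: The lid is latched shut (lid below 0.03 rad by itself, button back up within 1.5 mm), the rotor stands stem up in the well (axis within 8 mm of the well's, within 12 degrees of upright, down on the floor of the well), at rest (value of joint lid below 0.03 rad and value of joint button below 0.0015 m and distance between rotor_mid and well below 0.0245 m and horizontal distance between rotor_mid and well below 0.008 m and angle between rotor_mid's own z axis and vertical below 0.2 rad and linear speed of rotor below 0.02 m/s); the robot touches nothing.
It fails at once if more than 25 N on the thumb button (contact force between any of the arm, the fingers and button above 25 N).
It fails at once if more than 25 N on the lid (contact force between any of the arm, the fingers and lid above 25 N).
It fails at once if the oil bottle moved more than 20 mm (distance of oil_bottle from where it was at the start of the episode above 0.02 m).
It fails at once if the mouthpiece moved more than 20 mm (distance of mouthpiece from where it was at the start of the episode above 0.02 m).
It fails at once if the hammer moved more than 20 mm (distance of hammer from where it was at the start of the episode above 0.02 m).
It also fails if it takes over 64 s, if anything falls off the work surface, if the arm or the gripper's body presses on something with over 40 N, if the wrist force passes 120 N, or if a joint passes its speed limit or range.

## Working session

There is one attempt and no reset: what is moved stays moved. The work goes in short steps, Python scripts to look and compute and a tool call to move; the robot and the scene stay as the last step left them, time stands still between calls to the robot, and variables do not carry over. Pictures are saved under pics/ and viewed, at most 10 in all, crops included, and the job is handed in when it is done.

Besides the shell and the picture viewer there is one more tool, called as name(argument=value, ...) on one line, values as JSON. step_arm: Moves the arm, as the interface text tells. Its arguments: {"type":"object","properties":{"commands":{"type":"array","items":{"type":"object","properties":{"fingers":{"type":"number"},"dx":{"type":"number"},"dy":{"type":"number"},"dz":{"type":"number"},"roll":{"type":"number"}}}},"squeeze":{"type":"number"}},"required":["commands"]}

```bash
mkdir -p pics; ls
python3 - <<'E'
from workcell import *
import cv2,numpy as np
print(read_state())
for n in("scene","side"):
    c=calibration(n);print(n,c)
    p,d=read_camera(n);cv2.imwrite(f"pics/{n}0.png",p);np.savez(f"{n}0.npz",p=p,d=d,K=c["intrinsics"],T=c["world_to_cam"])
E
```

```text
pics
{'time': 0.0, 'q': array([-1.29286879e+00,  2.64747731e-01,  1.60537183e+00,  6.46871508e-06,
        1.27363619e+00, -3.68958864e-02]), 'joint_vel': array([ 0.00108082, -0.00152204,  0.00013361,  0.0023064 , -0.00109167,
        0.00108904]), 'joint_torque': array([ 1.77821028e-03, -5.15115309e+01, -3.67314184e+01, -1.75982873e-04,
        1.31454086e-02, -1.17303782e-05]), 'tool_pos': array([ 0.2088215 , -0.64114278,  0.22996681]), 'tcp_rot': array([-3.10062992e+00, -4.92144052e-01,  3.98581285e-04]), 'wrist_force': array([-0.47350511, -0.95282004,  0.00297526]), 'torque': array([-0.04942951, -0.01535291, -0.06362598]), 'grip_force': 0.0, 'width': 1.0012176160791024}
scene {'intrinsics': array([[570.56767031,   0.        , 315.15558114],
       [  0.        , 570.56767031, 237.93762145],
       [  0.        ,   0.        ,   1.        ]]), 'world_to_cam': array([[-0.4215462 ,  0.90677767,  0.00728441,  0.23475303],
       [-0.59741644, -0.28375457,  0.75005129,  0.25155408],
       [ 0.68219674,  0.31182945,  0.66133955, -1.79059243],
       [ 0.        ,  0.        ,  0.        ,  1.        ]])}
side {'intrinsics': array([[434.59576784,   0.        , 316.29464759],
       [  0.        , 434.59576784, 241.30804458],
       [  0.        ,   0.        ,   1.        ]]), 'world_to_cam': array([[-0.73054811, -0.68284464, -0.00476111,  0.35829654],
       [ 0.4189434 , -0.45369488,  0.78654141, -0.27516025],
       [-0.53924567,  0.5726117 ,  0.61751919, -0.74028799],
       [ 0.        ,  0.        ,  0.        ,  1.        ]])}
```

View pics/scene0.png

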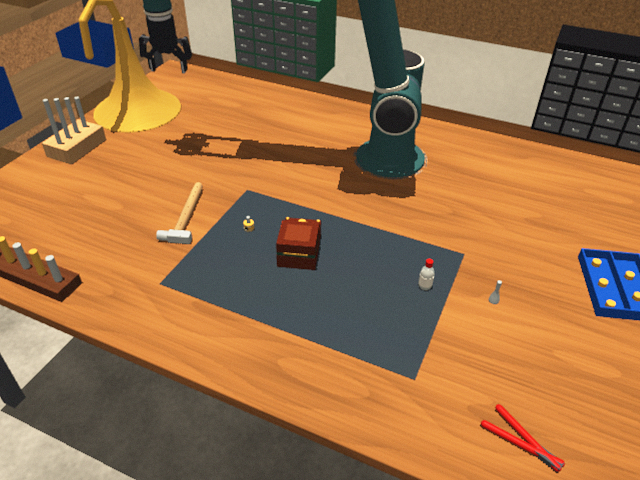

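View pics/side0.png

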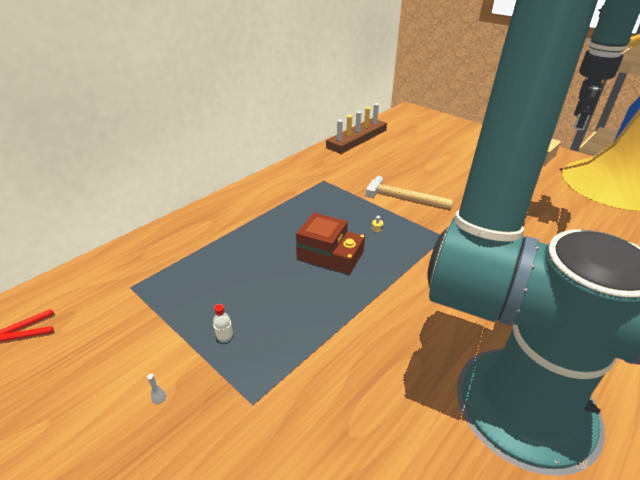

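The scene view shows the case at (299,243), the rotor at (249,224), the bottle at (427,275) and the mouthpiece at (496,292). The side view shows the button at (349,243) and the rotor at (377,224).

```bash
cat > h.py <<'E'
import cv2,numpy as np
from workcell import *
def cloud(d,K,T):
    v,u=np.mgrid[:d.shape[0],:d.shape[1]]
    P=np.stack([(u-K[0,2])/K[0,0]*d,-(v-K[1,2])/K[1,1]*d,-d],-1)
    return (P-T[:3,3])@T[:3,:3]
def ray(uv,z,K,T):
    r=np.array([(uv[0]-K[0,2])/K[0,0],-(uv[1]-K[1,2])/K[1,1],-1.])@T[:3,:3]
    o=-T[:3,:3].T@T[:3,3]
    return o+r*(z-o[2])/r[2]
E
python3 - <<'E'
from h import *
for n,b,rot in(("scene",(270,325,210,275),(240,258,213,234)),("side",(290,370,205,275),(368,386,212,234))):
    f=np.load(n+"0.npz");P=cloud(f["d"],f["K"],f["T"])
    q=P[b[2]:b[3],b[0]:b[1]].reshape(-1,3)
    print(n,"hist",np.histogram(q[:,2],np.arange(-.01,.11,.01)))
    t=q[(q[:,2]>.070)&(q[:,2]<.09)][:,:2]
    print("lid top",len(t),t.mean(0),np.median(q[q[:,2]>.07][:,2]),cv2.minAreaRect((t*1000).astype(np.float32)))
    q=P[rot[2]:rot[3],rot[0]:rot[1]].reshape(-1,3);r=q[(q[:,2]>.006)&(q[:,2]<.06)]
    print("rotor",len(r),r.mean(0),r.min(0),r.max(0))
f=np.load("side0.npz");print("button",ray((349,243),.06,f["K"],f["T"]),ray((377,228),.02,f["K"],f["T"]))
f=np.load("scene0.npz");print(ray((302,221),.06,f["K"],f["T"]),ray((249,227),.02,f["K"],f["T"]),"bottle",ray((427,287),.0,f["K"],f["T"]))
E
```

```text
scene hist (array([ 146, 1479,  123,  138,  127,  143,  211,  148,  523,  526,    0]), array([-0.01,  0.  ,  0.01,  0.02,  0.03,  0.04,  0.05,  0.06,  0.07,
        0.08,  0.09,  0.1 ]))
lid top 1049 [ 0.53238095 -0.05828066] 0.08001997703998452 ((527.7688598632812, -60.410579681396484), (99.83488464355469, 94.39793395996094), 17.974319458007812)
rotor 136 [ 0.48895378 -0.22598287  0.01983092] [ 0.44075817 -0.2690765   0.00601256] [ 0.51352001 -0.19702793  0.0436752 ]
side hist (array([ 451, 2321,  218,  221,  226,  371,  517,  187,  928,  140,    0]), array([-0.01,  0.  ,  0.01,  0.02,  0.03,  0.04,  0.05,  0.06,  0.07,
        0.08,  0.09,  0.1 ]))
lid top 1068 [ 0.52179669 -0.05350015] 0.07864818812791996 ((525.9940185546875, -58.1963005065918), (91.90277862548828, 97.66871643066406), 18.525842666625977)
rotor 124 [ 0.48298536 -0.22035239  0.02119866] [ 0.47096232 -0.23721368  0.00643577] [ 0.4997796  -0.20965016  0.04177258]
button [ 0.45606524 -0.07283442  0.06      ] [ 0.47420123 -0.20837946  0.02      ]
[ 0.46252034 -0.08149512  0.06      ] [ 0.50153757 -0.21810459  0.02      ] bottle [0.49199793 0.26640175 0.        ]
```

step_arm(commands=[{"dx": 0.05,"dy": -0.055,"dz": -0.01},{"dx": 0.1,"dy": -0.11,"dz": -0.02},{"dx": 0.15,"dy": -0.165,"dz": -0.03},{"dx": 0.2,"dy": -0.22,"dz": -0.04},{"dx": 0.25,"dy": -0.275,"dz": -0.06},{"dx": 0.3,"dy": -0.33,"dz": -0.07},{"dx": 0.35,"dy": -0.385,"dz": -0.07},{"dx": 0.38,"dy": -0.42,"dz": -0.07}])

```text
invalid input
```

step_arm(commands=[{"dz": 0},{"dz": 0},{"dz": 0}])

```text
invalid input
```

```bash
cat > look.py <<'E'
from h import *
import sys
n=sys.argv[1];s=read_state();c=calibration("wrist");p,d=read_camera("wrist");cv2.imwrite(f"pics/{n}.png",p)
np.savez(n+".npz",p=p,d=d,K=c["intrinsics"],T=c["world_to_cam"],tcp=s["tool_pos"],rv=s["tcp_rot"])
print(s["time"],s["tool_pos"],s["tcp_rot"],cv2.Rodrigues(s["tcp_rot"])[0].round(3).tolist(),s["wrist_force"],c["world_to_cam"].round(3).tolist())
E
python3 look.py w1
```

```text
0.1 [ 0.20878768 -0.64119247  0.23007043] [-3.10076246e+00 -4.91988214e-01  3.82306348e-04] [[0.951, 0.31, -0.001], [0.31, -0.951, 0.002], [0.0, -0.002, -1.0]] [ 0.32393151 -0.19362511  0.51513297] [[0.309, -0.951, -0.002, -0.675], [0.905, 0.295, -0.306, 0.039], [0.291, 0.093, 0.952, -0.381], [0.0, 0.0, 0.0, 1.0]]
```

View pics/w1.png

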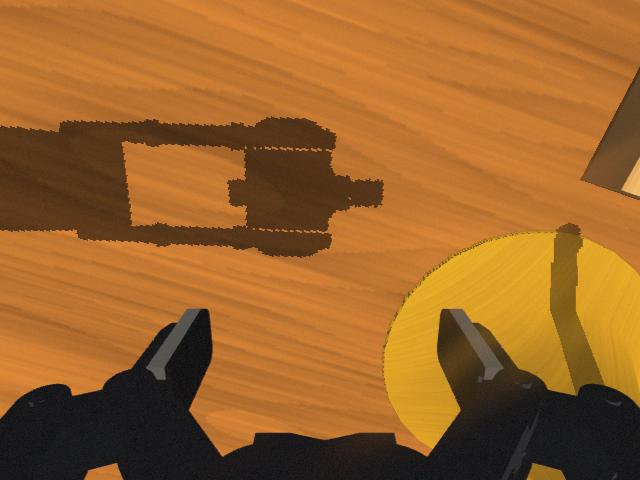

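The move was refused because every row probably needs all its fields. The picture shows only the bench, with the open fingers at the bottom at (200,330) and (450,330).

step_arm(commands=[{"fingers": -1,"dx": 0.05,"dy": -0.055,"dz": -0.01,"roll": 0},{"fingers": -1,"dx": 0.09,"dy": -0.1,"dz": -0.02,"roll": 0},{"fingers": -1,"dx": 0.13,"dy": -0.145,"dz": -0.03,"roll": 0},{"fingers": -1,"dx": 0.17,"dy": -0.19,"dz": -0.04,"roll": 0},{"fingers": -1,"dx": 0.21,"dy": -0.235,"dz": -0.05,"roll": 0},{"fingers": -1,"dx": 0.25,"dy": -0.28,"dz": -0.06,"roll": 0},{"fingers": -1,"dx": 0.29,"dy": -0.325,"dz": -0.07,"roll": 0},{"fingers": -1,"dx": 0.33,"dy": -0.37,"dz": -0.07,"roll": 0}], squeeze=30)

```text
time: 1.15
tool_pos: [0.4085, -0.1874, 0.3023]
tcp_rot: [3.101, 0.491, 0.003]
wrist_force: [0.7, -0.4, -0.0]
width: 0.998
grip_force: 0.0
```

step_arm(commands=[{"fingers": -1,"dx": 0.01,"dy": -0.03,"dz": 0,"roll": 0},{"fingers": -1,"dx": 0.01,"dy": -0.03,"dz": 0,"roll": 0},{"fingers": -1,"dx": 0.01,"dy": -0.03,"dz": 0,"roll": 0}])

```text
time: 1.52
tool_pos: [0.4078, -0.1578, 0.3011]
tcp_rot: [3.102, 0.493, -0.0]
wrist_force: [-0.1, -0.7, 0.4]
width: 0.998
grip_force: 0.0
```

```bash
python3 look.py w1
```

```text
1.525 [ 0.40779425 -0.15780223  0.3011472 ] [ 3.10214005e+00  4.92922387e-01 -3.41094739e-04] [[0.951, 0.31, -0.0], [0.31, -0.951, -0.001], [-0.0, 0.0, -1.0]] [-0.09355156 -0.65538824  0.38998389] [[0.309, -0.951, 0.001, -0.278], [0.905, 0.294, -0.306, -0.262], [0.291, 0.096, 0.952, -0.551], [0.0, 0.0, 0.0, 1.0]]
```

View pics/w1.png

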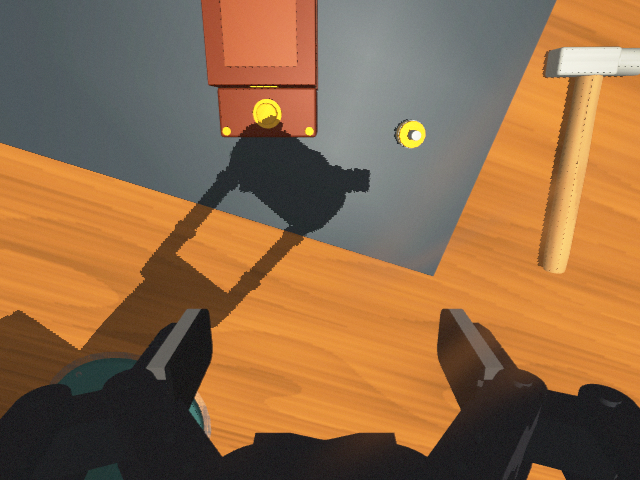

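The wrist view shows the button at (267,112), the lid's front top edge from (209,86) to (316,84), the deck's front edge at row 137, and the rotor at (411,134) with its stem tip at (416,135).

```bash
python3 - <<'E'
from h import *
f=np.load("w1.npz");p,d,K,T=(f[k] for k in("p","d","K","T"))
P=cloud(d,K,T);hsv=cv2.cvtColor(p,cv2.COLOR_BGR2HSV)
yel=cv2.inRange(hsv,(22,120,90),(38,255,255))
n,L,S,C=cv2.connectedComponentsWithStats(yel)
for s,c in zip(S[1:],C[1:]):
    if s[4]>15: 
        q=P[L==list(map(tuple,S)).index(tuple(s))]
        print(s,c.round(1),"z",np.percentile(q[:,2],[5,50,95]).round(4),"med",np.median(q,0).round(4))
print("button",ray((267,112),.06,K,T),"stem",ray((416,135),.04,K,T))
g=P[60:90,180:340]
b=P[:140,190:330].reshape(-1,3)
for lo,hi in((.045,.055),(.072,.085)):
    t=b[(b[:,2]>lo)&(b[:,2]<hi)];r=cv2.minAreaRect((t[:,:2]*1000).astype(np.float32));print(r,np.median(t[:,2]),cv2.boxPoints(r).round(1).tolist())
hist=P[118:152,395:430].reshape(-1,3)
s=hist[hist[:,2]>.03];print("stem cl",len(s),s.mean(0),s[:,2].max()); s=hist[(hist[:,2]>.01)&(hist[:,2]<.03)];print(s.min(0),s.max(0))
u=(hsv[...,0]<12)&(hsv[...,1]>120)
E
python3 - <<'E'
import cv2
p=cv2.imread('pics/w1.png')[0:170,190:450];cv2.imwrite('pics/c1.png',cv2.resize(p,None,fx=3,fy=3,interpolation=2))
E
```

```text
[253  99  28  24 437] [265.6 109.7] z [0.0511 0.0582 0.0605] med [ 0.4671 -0.0814  0.0582]
[399 121  26  27 413] [411.5 133.8] z [0.0213 0.0228 0.0243] med [ 0.4894 -0.2279  0.0228]
[223 127   8   8  51] [226.3 130.5] z [0.0507 0.052  0.0537] med [ 0.4365 -0.0505  0.052 ]
[305 127   9   8  53] [308.8 130.6] z [0.0511 0.0521 0.0536] med [ 0.4611 -0.1263  0.0521]
button [ 0.46547821 -0.08431847  0.06      ] stem [ 0.48948625 -0.22926883  0.04      ]
((465.9156188964844, -82.697998046875), (46.88559341430664, 94.15827941894531), 18.05759048461914) 0.05061462417449013 [[429.0, -45.20000076293945], [458.20001220703125, -134.6999969482422], [502.79998779296875, -120.19999694824219], [473.6000061035156, -30.700000762939453]]
((517.7109375, -65.81292724609375), (65.45271301269531, 94.24068450927734), 18.051054000854492) 0.07896614694494354 [[472.0, -31.200000762939453], [501.20001220703125, -120.80000305175781], [563.4000244140625, -100.5], [534.2000122070312, -10.899999618530273]]
stem cl 103 [ 0.4888978  -0.22356939  0.05901064] 0.4443869531293583
[ 0.4749801  -0.2430213   0.01002269] [ 0.50330392 -0.21474286  0.02920525]
```

View pics/c1.png

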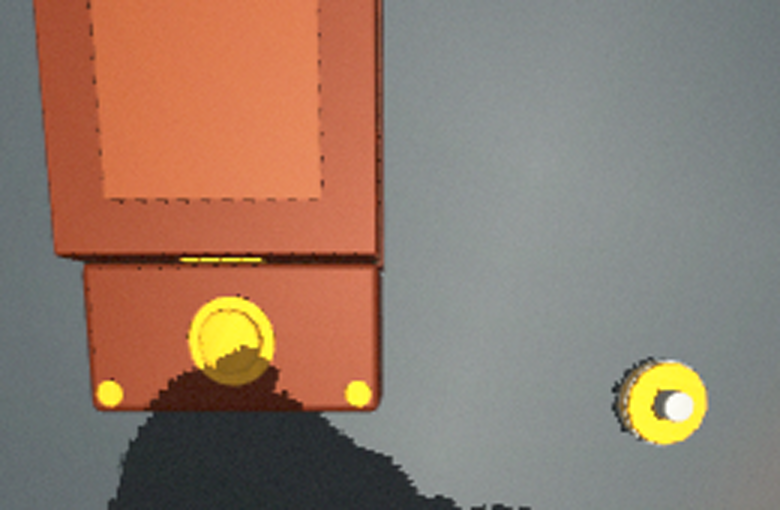

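The crop confirms the case is at 18.05°, parallel to the tool, with the deck point near (0.464, -0.084). The next move brings the shut fingers above the button.

step_arm(commands=[{"fingers": 1,"dx": 0.03,"dy": -0.02,"dz": 0.04,"roll": 0},{"fingers": 1,"dx": 0.06,"dy": -0.04,"dz": 0.08,"roll": 0},{"fingers": 1,"dx": 0.072,"dy": -0.053,"dz": 0.12,"roll": 0},{"fingers": 1,"dx": 0.072,"dy": -0.053,"dz": 0.15,"roll": 0},{"fingers": 1,"dx": 0.072,"dy": -0.053,"dz": 0.18,"roll": 0},{"fingers": 1,"dx": 0.072,"dy": -0.053,"dz": 0.21,"roll": 0},{"fingers": 1,"dx": 0.072,"dy": -0.053,"dz": 0.226,"roll": 0},{"fingers": 1,"dx": 0.072,"dy": -0.053,"dz": 0.226,"roll": 0}])

```text
time: 2.58
tool_pos: [0.4589, -0.0853, 0.0741]
tcp_rot: [-3.102, -0.49, 0.004]
wrist_force: [-0.3, 0.2, 0.9]
width: 0.004
grip_force: 0.0
```

step_arm(commands=[{"fingers": 1,"dx": 0,"dy": 0,"dz": 0.002,"roll": 0},{"fingers": 1,"dx": 0,"dy": 0,"dz": 0.004,"roll": 0},{"fingers": 1,"dx": 0,"dy": 0,"dz": 0.006,"roll": 0},{"fingers": 1,"dx": 0,"dy": 0,"dz": 0.006,"roll": 0}])

```text
time: 3.08
tool_pos: [0.4601, -0.0847, 0.0695]
tcp_rot: [3.103, 0.493, 0.001]
wrist_force: [0.3, 0.7, 0.2]
width: -0.003
grip_force: 0.0
```

step_arm(commands=[{"fingers": 1,"dx": 0,"dy": 0,"dz": 0.002,"roll": 0},{"fingers": 1,"dx": 0,"dy": 0,"dz": 0.004,"roll": 0},{"fingers": 1,"dx": 0,"dy": 0,"dz": 0.006,"roll": 0},{"fingers": 1,"dx": 0,"dy": 0,"dz": 0.006,"roll": 0}])

```text
time: 3.58
tool_pos: [0.4597, -0.0847, 0.063]
tcp_rot: [-3.103, -0.492, 0.001]
wrist_force: [-0.5, -0.4, -0.4]
width: 0.004
grip_force: 0.0
```

step_arm(commands=[{"fingers": 1,"dx": 0,"dy": 0,"dz": 0.001,"roll": 0},{"fingers": 1,"dx": 0,"dy": 0,"dz": 0.002,"roll": 0},{"fingers": 1,"dx": 0,"dy": 0,"dz": 0.002,"roll": 0}])

```text
time: 3.95
tool_pos: [0.4599, -0.0848, 0.0612]
tcp_rot: [-3.103, -0.492, 0.0]
wrist_force: [-0.6, 0.0, 0.2]
width: 0.001
grip_force: 0.0
```

step_arm(commands=[{"fingers": 1,"dx": 0,"dy": 0,"dz": 0.001,"roll": 0},{"fingers": 1,"dx": 0,"dy": 0,"dz": 0.002,"roll": 0},{"fingers": 1,"dx": 0,"dy": 0,"dz": 0.002,"roll": 0}])

```text
time: 4.32
tool_pos: [0.4598, -0.0847, 0.0591]
tcp_rot: [-3.103, -0.492, 0.0]
wrist_force: [-0.7, 1.1, 0.5]
width: 0.003
grip_force: 0.0
```

step_arm(commands=[{"fingers": 1,"dx": 0,"dy": 0,"dz": 0.001,"roll": 0},{"fingers": 1,"dx": 0,"dy": 0,"dz": 0.001,"roll": 0}])

```text
time: 4.58
tool_pos: [0.46, -0.0848, 0.0585]
tcp_rot: [3.103, 0.492, 0.0]
wrist_force: [-1.4, 1.2, 2.1]
width: -0.002
grip_force: 1.1
```

step_arm(commands=[{"fingers": 1,"dx": 0,"dy": 0,"dz": 0.001,"roll": 0},{"fingers": 1,"dx": 0,"dy": 0,"dz": 0.002,"roll": 0},{"fingers": 1,"dx": 0,"dy": 0,"dz": 0.002,"roll": 0}])

```text
time: 4.95
tool_pos: [0.46, -0.0848, 0.0563]
tcp_rot: [3.103, 0.492, 0.0]
wrist_force: [-1.7, -0.8, 3.6]
width: 0.003
grip_force: 1.7
```

step_arm(commands=[{"fingers": 1,"dx": 0,"dy": 0,"dz": 0.001,"roll": 0},{"fingers": 1,"dx": 0,"dy": 0,"dz": 0.001,"roll": 0}])

```text
time: 5.2
tool_pos: [0.46, -0.0848, 0.0553]
tcp_rot: [3.103, 0.492, 0.0]
wrist_force: [-1.7, 0.1, 4.3]
width: 0.004
grip_force: 2.3
```

Run:
```python
from h import *
f=np.load("side0.npz");p,d=read_camera("side");P=cloud(d,f["K"],f["T"])
q=P[150:280,270:380].reshape(-1,3);q=q[(abs(q[:,0]-.53)<.12)&(abs(q[:,1]+.06)<.12)]
print(np.histogram(q[:,2],np.arange(0,.2,.02)));print(read_state()["wrist_force"])
```

```text
(array([2341,  446,  947,  368,  771,  247,  140,  229,  143]), array([0.  , 0.02, 0.04, 0.06, 0.08, 0.1 , 0.12, 0.14, 0.16, 0.18]))
[-1.80703212  0.23649612  4.41955622]
```

step_arm(commands=[{"fingers": 1,"dx": 0,"dy": 0,"dz": 0.0008,"roll": 0},{"fingers": 1,"dx": 0,"dy": 0,"dz": 0.0008,"roll": 0},{"fingers": 1,"dx": 0,"dy": 0,"dz": 0.0008,"roll": 0}])

```text
time: 5.62
tool_pos: [0.46, -0.0848, 0.0546]
tcp_rot: [3.103, 0.492, 0.0]
wrist_force: [-1.1, 0.5, 4.9]
width: 0.002
grip_force: 2.6
```

Run:
```python
from h import *
p,d=read_camera("side");cv2.imwrite("pics/s1.png",cv2.resize(p[130:300,240:440],None,fx=3,fy=3))
```

```text
(no output)
```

View pics/s1.png

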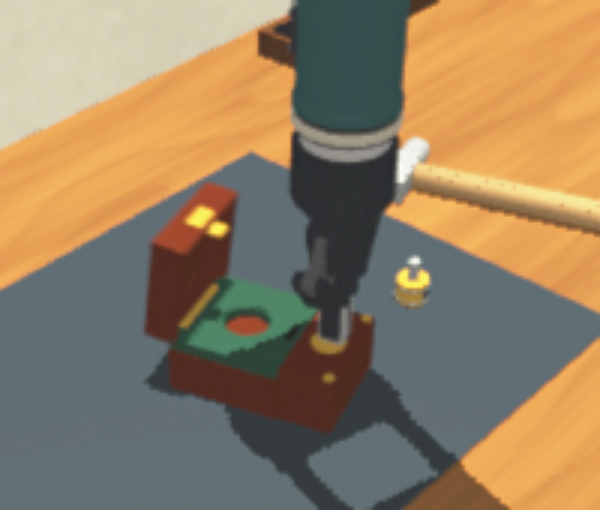

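The lid has popped open, showing the green liner with the round well at about (248,322) in the crop. Next I retract to the earlier viewpoint, raised a little.

step_arm(commands=[{"fingers": 1,"dx": 0,"dy": 0,"dz": -0.04,"roll": 0},{"fingers": 1,"dx": -0.02,"dy": 0.01,"dz": -0.09,"roll": 0},{"fingers": 0,"dx": -0.03,"dy": 0.02,"dz": -0.14,"roll": 0},{"fingers": -1,"dx": -0.04,"dy": 0.03,"dz": -0.19,"roll": 0},{"fingers": -1,"dx": -0.04,"dy": 0.05,"dz": -0.24,"roll": 0},{"fingers": -1,"dx": -0.04,"dy": 0.05,"dz": -0.25,"roll": 0},{"fingers": -1,"dx": -0.04,"dy": 0.05,"dz": -0.25,"roll": 0},{"fingers": -1,"dx": -0.04,"dy": 0.05,"dz": -0.25,"roll": 0}])

```text
time: 6.68
tool_pos: [0.4363, -0.144, 0.302]
tcp_rot: [-3.101, -0.493, 0.005]
wrist_force: [-1.6, 0.8, -0.4]
width: 1.002
grip_force: 0.0
```

```bash
python3 look.py w2
```

```text
6.675 [ 0.43631929 -0.14396336  0.30204946] [-3.10058774 -0.49271321  0.00516948] [[0.951, 0.31, -0.004], [0.31, -0.951, 0.002], [-0.003, -0.003, -1.0]] [-1.61151474  0.75107864 -0.39677158] [[0.309, -0.951, -0.002, -0.273], [0.904, 0.295, -0.309, -0.29], [0.294, 0.094, 0.951, -0.563], [0.0, 0.0, 0.0, 1.0]]
```

View pics/w2.png

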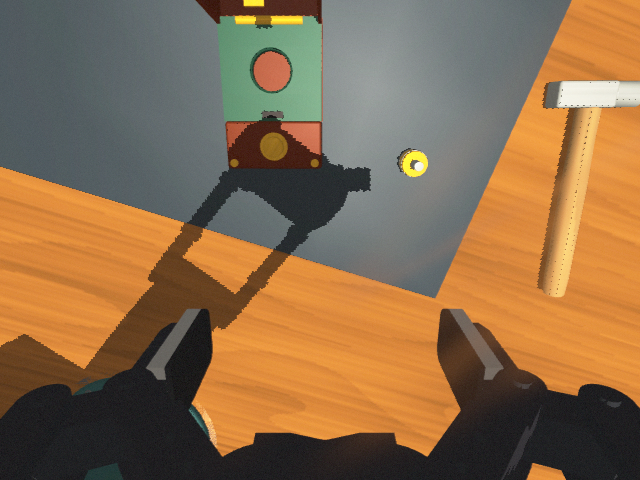

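The wrist view shows the well mouth at about (271,70), the button at (273,146), and the rotor at (414,163) with its stem tip at (418,166).

Run:
```python
from h import *
f=np.load("w2.npz");p,K,T=(f[k] for k in("p","K","T"));P=cloud(f["d"],K,T)
hsv=cv2.cvtColor(p,cv2.COLOR_BGR2HSV);print("hsv liner",hsv[100,235],"floor",hsv[70,272],"stem",hsv[166,418])
g=cv2.inRange(hsv,(60,70,60),(90,255,255));g[:20]=0
roi=np.zeros_like(g);roi[40:100,242:300]=255
h=cv2.bitwise_and(255-g,roi);n,L,S,C=cv2.connectedComponentsWithStats(h)
k=L[70,272];print(S[k],C[k])
c=cv2.findContours((L==k).astype(np.uint8),0,1)[0][0][:,0]
w=np.array([ray(q,.050,K,T)[:2] for q in c])*1000
print("well mouth",cv2.minEnclosingCircle(w.astype(np.float32)),cv2.fitEllipse(w.astype(np.float32)))
fl=cv2.inRange(hsv,(0,100,120),(14,255,255))&roi;print("floor c",cv2.connectedComponentsWithStats(fl)[3])
q=P[100:180,200:340].reshape(-1,3);q=q[abs(q[:,2]-.05)<.005]
q=P[20:180,200:340].reshape(-1,3);q=q[abs(q[:,2]-.05)<.005];r=cv2.minAreaRect((q[:,:2]*1000).astype(np.float32));print("base",r,cv2.boxPoints(r).tolist())
for m in (cv2.inRange(hsv[150:180,395:435],(22,120,90),(38,255,255)),cv2.inRange(hsv[150:180,395:435],(0,0,150),(179,60,255))):
    ys,xs=np.nonzero(m);print("rotor px",len(xs),xs.min()+395,xs.max()+395,ys.min()+150,ys.max()+150)
s=cv2.inRange(hsv[150:180,395:435],(0,0,150),(179,60,255));ys,xs=np.nonzero(s);uv=(xs.mean()+395,ys.mean()+150);print("stem",uv,ray(uv,.04,K,T))
y=cv2.inRange(hsv[150:180,395:435],(22,120,90),(38,255,255));c=max(cv2.findContours(y,0,1)[0],key=len);
(e)=cv2.minEnclosingCircle(c);uv=(e[0][0]+395,e[0][1]+150);print("drum top",e,ray(uv,.022,K,T),"tcp",f["tcp"])
```

```text
hsv liner [ 69  76 150] floor [  8 154 202] stem [ 25  11 249]
[ 252   50   39   42 1259] [271.22637014  70.45671168]
well mouth ((529.3093872070312, -62.48276901245117), 17.999765396118164) ((529.2381591796875, -62.548194885253906), (35.00014877319336, 35.14964294433594), 159.304931640625)
floor c [[319.67802918 240.12516296]
 [271.49251101  70.91806167]]
base ((505.9612731933594, -69.34468078613281), (133.151611328125, 94.10768127441406), 17.852802276611328) [[428.1658630371094, -44.9669303894043], [457.0167236328125, -134.54307556152344], [583.7567138671875, -93.72242736816406], [554.9058227539062, -4.1462860107421875]]
rotor px 369 403 427 152 176
rotor px 88 401 426 150 176
stem (np.float64(416.20454545454544), np.float64(164.04545454545453)) [ 0.4904318  -0.22610783  0.04      ]
drum top ((19.5, 13.5), 12.90358829498291) [ 0.48943255 -0.22883037  0.022     ] tcp [ 0.43631929 -0.14396336  0.30204946]
```

step_arm(commands=[{"fingers": 0,"dx": 0.01,"dy": 0.05,"dz": 0.03,"roll": 0},{"fingers": 0,"dx": 0.02,"dy": 0.09,"dz": 0.07,"roll": 0},{"fingers": 0,"dx": 0.02,"dy": 0.097,"dz": 0.12,"roll": 0},{"fingers": 0,"dx": 0.02,"dy": 0.097,"dz": 0.17,"roll": 0},{"fingers": 0,"dx": 0.02,"dy": 0.097,"dz": 0.22,"roll": 0},{"fingers": 0,"dx": 0.02,"dy": 0.097,"dz": 0.23,"roll": 0},{"fingers": 0,"dx": 0.02,"dy": 0.097,"dz": 0.23,"roll": 0},{"fingers": 0,"dx": 0.02,"dy": 0.097,"dz": 0.23,"roll": 0}])

```text
time: 7.72
tool_pos: [0.4882, -0.2315, 0.0768]
tcp_rot: [3.1, 0.492, 0.005]
wrist_force: [0.4, 0.6, 0.7]
width: 0.502
grip_force: 0.0
```

```bash
cat > to.py <<'E'
from h import *
import sys
s=read_state();R=cv2.Rodrigues(s["tcp_rot"])[0];t=np.array(list(map(float,sys.argv[1:4])))
print(s["time"],s["tool_pos"].round(4),"shift",((t-s["tool_pos"])@R).round(4),"tilt",R[:,2].round(4),"F",s["wrist_force"].round(1),s["width"])
E
python3 to.py .4857 -.2302 .025; python3 look.py w3
```

```text
7.725 [ 0.4882 -0.2315  0.0768] shift [-0.0022 -0.0022  0.0517] tilt [ 0.0035 -0.0019 -1.    ] F [0.4 0.6 0.7] 0.5018208354102843
7.725 [ 0.4882442  -0.23151066  0.07675195] [3.1003177  0.49246796 0.00501167] [[0.951, 0.31, 0.004], [0.31, -0.951, -0.002], [0.003, 0.003, -1.0]] [0.42925229 0.57396962 0.73216359] [[0.309, -0.951, 0.003, -0.373], [0.907, 0.294, -0.303, -0.383], [0.287, 0.097, 0.953, -0.352], [0.0, 0.0, 0.0, 1.0]]
```

View pics/w3.png

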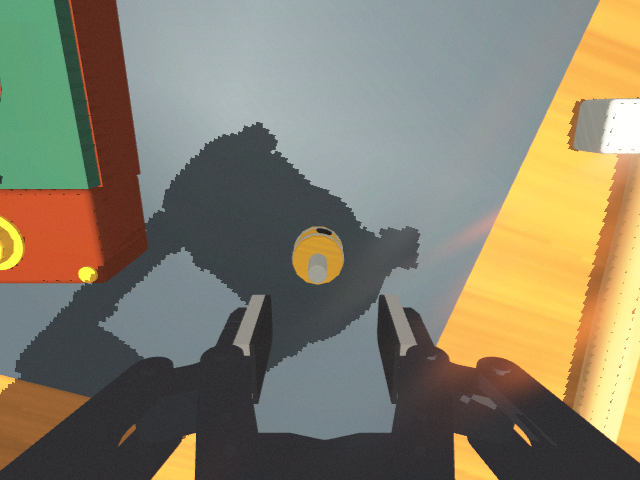

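The rotor stands between the open fingers, with the stem tip near (318,271). A quick ray through the stem tip checks the position.

```bash
python3 - <<'E'
from h import *
f=np.load("w3.npz");K,T=f["K"],f["T"]
g=cv2.cvtColor(f["p"],cv2.COLOR_BGR2HSV)[245:290,295:345]
m=cv2.inRange(g,(22,120,60),(38,255,255));ys,xs=np.nonzero(m);print("yellow",xs.min()+295,xs.max()+295,ys.min()+245,ys.max()+245)
m=cv2.inRange(g,(0,0,80),(179,70,255));n,L,S,C=cv2.connectedComponentsWithStats(m);print(S,C)
print(ray((317,272),.04,K,T),ray((318,254),.022,K,T))
E
python3 to.py .4857 -.2302 .025
```

```text
yellow 319 319 284 284
[[   0    0   50   45 1742]
 [   0    0    2    3    3]
 [  44    0    6   16   25]
 [  13    9   19   29  474]
 [  48   19    1    2    2]
 [  47   22    1    1    1]
 [   1   29    1    1    1]
 [  44   29    1    1    1]
 [   6   33    1    1    1]] [[24.81113662 21.94661309]
 [ 0.33333333  1.        ]
 [47.2         6.48      ]
 [22.21308017 23.10548523]
 [48.         19.5       ]
 [47.         22.        ]
 [ 1.         29.        ]
 [44.         29.        ]
 [ 6.         33.        ]]
[ 0.49014437 -0.22855115  0.04      ] [ 0.49298455 -0.22793641  0.022     ]
7.775 [ 0.4883 -0.2316  0.077 ] shift [-0.0022 -0.0023  0.052 ] tilt [ 0.004  -0.0021 -1.    ] F [-0.5  0.7 -0. ] 0.4994785355550991
```

step_arm(commands=[{"fingers": 0,"dx": -0.001,"dy": -0.0025,"dz": 0.02,"roll": 0},{"fingers": 0,"dx": -0.001,"dy": -0.0025,"dz": 0.04,"roll": 0},{"fingers": 0,"dx": -0.001,"dy": -0.0025,"dz": 0.051,"roll": 0},{"fingers": 0,"dx": -0.001,"dy": -0.0025,"dz": 0.051,"roll": 0},{"fingers": 0,"dx": -0.001,"dy": -0.0025,"dz": 0.051,"roll": 0}])

```text
time: 8.4
tool_pos: [0.4856, -0.2292, 0.0246]
tcp_rot: [3.102, 0.492, 0.002]
wrist_force: [0.5, -0.2, 0.5]
width: 0.499
grip_force: 0.0
```

step_arm(commands=[{"fingers": 1,"dx": 0,"dy": 0,"dz": 0,"roll": 0},{"fingers": 1,"dx": 0,"dy": 0,"dz": 0,"roll": 0},{"fingers": 1,"dx": 0,"dy": 0,"dz": 0,"roll": 0},{"fingers": 1,"dx": 0,"dy": 0,"dz": 0,"roll": 0},{"fingers": 1,"dx": 0,"dy": 0,"dz": 0,"roll": 0}], squeeze=30)

```text
time: 9.02
tool_pos: [0.4852, -0.2289, 0.0242]
tcp_rot: [3.102, 0.492, 0.001]
wrist_force: [-0.2, 1.7, 5.9]
width: 0.093
grip_force: 29.4
```

```bash
python3 to.py .4865 -.2297 .025
```

```text
9.025 [ 0.4852 -0.2289  0.0242] shift [ 0.001   0.0012 -0.0008] tilt [ 9.e-04 -4.e-04 -1.e+00] F [-0.2  1.7  5.9] 0.09318314583730188
```

step_arm(commands=[{"fingers": 1,"dx": 0,"dy": 0,"dz": -0.02,"roll": 0},{"fingers": 1,"dx": 0,"dy": 0,"dz": -0.05,"roll": 0},{"fingers": 1,"dx": 0,"dy": 0,"dz": -0.08,"roll": 0},{"fingers": 1,"dx": 0,"dy": 0,"dz": -0.11,"roll": 0},{"fingers": 1,"dx": 0,"dy": 0,"dz": -0.12,"roll": 0},{"fingers": 1,"dx": 0,"dy": 0,"dz": -0.12,"roll": 0},{"fingers": 1,"dx": 0,"dy": 0,"dz": -0.12,"roll": 0}])

```text
time: 9.9
tool_pos: [0.4836, -0.2281, 0.1417]
tcp_rot: [-3.101, -0.492, 0.004]
wrist_force: [-0.1, -0.8, -0.2]
width: 0.102
grip_force: 29.3
```

```bash
python3 to.py .5255 -.0638 .145; python3 look.py w4
python3 - <<'E'
from h import *
ax=[]
for n in("scene","side"):
    f=np.load(n+"0.npz");K,T=f["K"],f["T"];p,d=read_camera(n);P=cloud(d,K,T)
    m=(cv2.inRange(cv2.cvtColor(p,cv2.COLOR_BGR2HSV),(18,120,60),(38,255,255))>0)&(abs(P[...,0]-.49)<.06)&(abs(P[...,1]+.23)<.06)&(P[...,2]>.06)&(P[...,2]<.16)
    q=P[m];ys,xs=np.nonzero(m);print(n,len(q),q.mean(0),q.min(0),q.max(0),ray((xs.mean(),ys.mean()),.132,K,T))
    cv2.imwrite(f"pics/{n}4.png",cv2.resize(p[int(ys.mean())-40:int(ys.mean())+40,int(xs.mean())-50:int(xs.mean())+50],None,fx=4,fy=4))
a=cv2.imread("pics/scene4.png");b=cv2.imread("pics/side4.png");cv2.imwrite("pics/both4.png",np.hstack([a,b]))
E
```

```text
9.9 [ 0.4836 -0.2281  0.1417] shift [ 0.0907 -0.1433 -0.0032] tilt [-0.0025  0.0014 -1.    ] F [-0.1 -0.8 -0.2] 0.10189638476082372
9.9 [ 0.4836233  -0.2281094   0.14171712] [-3.10106281 -0.49203309  0.00357527] [[0.951, 0.31, -0.003], [0.31, -0.951, 0.001], [-0.002, -0.002, -1.0]] [-0.13552047 -0.81239258 -0.24053232] [[0.309, -0.951, -0.002, -0.367], [0.905, 0.294, -0.308, -0.358], [0.293, 0.094, 0.951, -0.416], [0.0, 0.0, 0.0, 1.0]]
scene 62 [ 0.49479008 -0.22270328  0.13478727] [ 0.48291559 -0.23744432  0.11701522] [ 0.50279598 -0.21355857  0.14563754] [ 0.49159967 -0.22479056  0.132     ]
side 59 [ 0.47960199 -0.21521552  0.13086023] [ 0.46963863 -0.22752159  0.11825921] [ 0.49362426 -0.20881753  0.14138986] [ 0.47856282 -0.21365753  0.132     ]
```

View pics/both4.png

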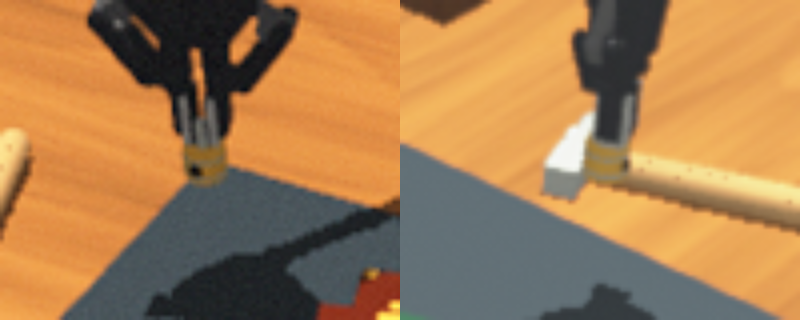

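The rotor hangs upright from the fingers by its stem in both views. I carry it over the well.

step_arm(commands=[{"fingers": 1,"dx": 0.02,"dy": -0.03,"dz": 0,"roll": 0},{"fingers": 1,"dx": 0.04,"dy": -0.06,"dz": 0,"roll": 0},{"fingers": 1,"dx": 0.06,"dy": -0.09,"dz": 0,"roll": 0},{"fingers": 1,"dx": 0.08,"dy": -0.12,"dz": 0,"roll": 0},{"fingers": 1,"dx": 0.09,"dy": -0.143,"dz": 0,"roll": 0},{"fingers": 1,"dx": 0.09,"dy": -0.143,"dz": 0.02,"roll": 0},{"fingers": 1,"dx": 0.09,"dy": -0.143,"dz": 0.04,"roll": 0},{"fingers": 1,"dx": 0.09,"dy": -0.143,"dz": 0.05,"roll": 0}])

```text
time: 11.05
tool_pos: [0.5247, -0.0645, 0.0916]
tcp_rot: [-3.102, -0.493, 0.005]
wrist_force: [0.8, -0.4, -0.6]
width: 0.097
grip_force: 29.4
```

step_arm(commands=[{"fingers": 1,"dx": 0,"dy": 0,"dz": 0,"roll": 0},{"fingers": 1,"dx": 0,"dy": 0,"dz": 0,"roll": 0},{"fingers": 1,"dx": 0,"dy": 0,"dz": 0,"roll": 0}])

```text
time: 11.42
tool_pos: [0.5268, -0.0651, 0.0944]
tcp_rot: [3.102, 0.492, 0.003]
wrist_force: [-0.0, 0.2, -0.2]
width: 0.098
grip_force: 29.4
```

```bash
python3 to.py .5252 -.0638 .057; python3 look.py w5
python3 - <<'E'
from h import *
f=np.load("w5.npz");h=cv2.cvtColor(f["p"],cv2.COLOR_BGR2HSV)
cv2.imwrite("pics/w5c.png",f["p"][100:460,120:520])
E
```

```text
11.425 [ 0.5268 -0.0651  0.0944] shift [-0.0012 -0.0017  0.0374] tilt [ 1.7e-03 -3.0e-04 -1.0e+00] F [-0.   0.2 -0.2] 0.09837826577123573
11.425 [ 0.52678853 -0.06507754  0.09439922] [3.10230599e+00 4.91916357e-01 2.57732797e-03] [[0.951, 0.309, 0.002], [0.309, -0.951, -0.0], [0.002, 0.001, -1.0]] [-0.02826356  0.22806507 -0.20597685] [[0.309, -0.951, 0.001, -0.226], [0.906, 0.294, -0.304, -0.461], [0.289, 0.095, 0.953, -0.397], [0.0, 0.0, 0.0, 1.0]]
```

View pics/w5c.png

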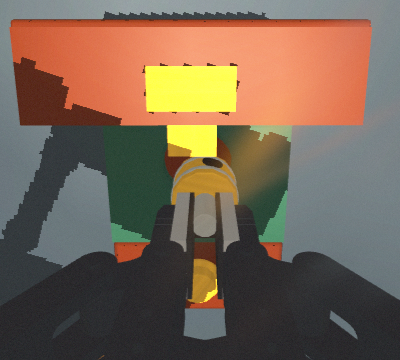

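The drum hangs above the well, in line with it, with the lid upright behind. That was the last permitted picture, so from here I check by numbers only.

step_arm(commands=[{"fingers": 1,"dx": -0.001,"dy": -0.0015,"dz": 0.005,"roll": 0},{"fingers": 1,"dx": -0.001,"dy": -0.0015,"dz": 0.01,"roll": 0},{"fingers": 1,"dx": -0.001,"dy": -0.0015,"dz": 0.015,"roll": 0},{"fingers": 1,"dx": -0.001,"dy": -0.0015,"dz": 0.02,"roll": 0},{"fingers": 1,"dx": -0.001,"dy": -0.0015,"dz": 0.024,"roll": 0},{"fingers": 1,"dx": -0.001,"dy": -0.0015,"dz": 0.024,"roll": 0}])

```text
time: 12.22
tool_pos: [0.5242, -0.0636, 0.0689]
tcp_rot: [-3.102, -0.492, 0.002]
wrist_force: [0.6, -0.6, -0.5]
width: 0.097
grip_force: 29.4
```

```bash
python3 to.py .5252 -.0638 .057
```

```text
12.225 [ 0.5242 -0.0636  0.0689] shift [0.0009 0.0005 0.0119] tilt [-1.e-03  2.e-04 -1.e+00] F [ 0.6 -0.6 -0.5] 0.096547013824001
```

In the well by 5 mm with no contact. I continue to the floor.

step_arm(commands=[{"fingers": 1,"dx": 0.0005,"dy": 0,"dz": 0.003,"roll": 0},{"fingers": 1,"dx": 0.0005,"dy": 0,"dz": 0.006,"roll": 0},{"fingers": 1,"dx": 0.0005,"dy": 0,"dz": 0.009,"roll": 0},{"fingers": 1,"dx": 0.0005,"dy": 0,"dz": 0.0115,"roll": 0},{"fingers": 1,"dx": 0.0005,"dy": 0,"dz": 0.0115,"roll": 0},{"fingers": 1,"dx": 0.0005,"dy": 0,"dz": 0.0115,"roll": 0}])

```text
time: 12.98
tool_pos: [0.5252, -0.0636, 0.058]
tcp_rot: [3.103, 0.492, 0.0]
wrist_force: [-0.5, 0.6, -0.5]
width: 0.093
grip_force: 29.4
```

```bash
python3 to.py .5252 -.0638 .0562
```

```text
12.975 [ 0.5252 -0.0636  0.058 ] shift [-0.      0.0002  0.0018] tilt [ 1.e-04 -0.e+00 -1.e+00] F [-0.5  0.6 -0.5] 0.09334719205398745
```

step_arm(commands=[{"fingers": 1,"dx": 0,"dy": 0,"dz": 0.0015,"roll": 0},{"fingers": 1,"dx": 0,"dy": 0,"dz": 0.0018,"roll": 0},{"fingers": 1,"dx": 0,"dy": 0,"dz": 0.0018,"roll": 0}])

```text
time: 13.35
tool_pos: [0.5251, -0.0636, 0.0562]
tcp_rot: [3.103, 0.492, 0.0]
wrist_force: [-0.7, 0.2, -0.1]
width: 0.101
grip_force: 29.4
```

step_arm(commands=[{"fingers": 0.3,"dx": 0,"dy": 0,"dz": 0,"roll": 0},{"fingers": 0.3,"dx": 0,"dy": 0,"dz": 0,"roll": 0},{"fingers": 0.3,"dx": 0,"dy": 0,"dz": 0,"roll": 0},{"fingers": 0.3,"dx": 0,"dy": 0,"dz": 0,"roll": 0},{"fingers": 0.3,"dx": 0,"dy": 0,"dz": 0,"roll": 0}])

```text
time: 13.98
tool_pos: [0.5251, -0.0636, 0.0562]
tcp_rot: [-3.103, -0.492, -0.0]
wrist_force: [-0.2, -0.3, -0.3]
width: 0.351
grip_force: 0.0
```

step_arm(commands=[{"fingers": 0.3,"dx": 0,"dy": 0,"dz": -0.03,"roll": 0},{"fingers": 0.3,"dx": 0,"dy": 0,"dz": -0.08,"roll": 0},{"fingers": 0.3,"dx": -0.03,"dy": 0,"dz": -0.13,"roll": 0},{"fingers": 0.3,"dx": -0.06,"dy": 0,"dz": -0.18,"roll": 0},{"fingers": 0.3,"dx": -0.09,"dy": 0,"dz": -0.2,"roll": 0},{"fingers": 0.3,"dx": -0.09,"dy": 0,"dz": -0.2,"roll": 0},{"fingers": 0.3,"dx": -0.09,"dy": 0,"dz": -0.2,"roll": 0}])

```text
time: 14.85
tool_pos: [0.4395, -0.0913, 0.2556]
tcp_rot: [-3.103, -0.492, -0.0]
wrist_force: [-0.4, -0.3, -0.2]
width: 0.347
grip_force: 0.0
```

```bash
python3 look.py w6
python3 - <<'E'
from h import *
f=np.load("w6.npz");K,T=f["K"],f["T"];P=cloud(f["d"],K,T);h=cv2.cvtColor(f["p"],cv2.COLOR_BGR2HSV)
near=(np.hypot(P[...,0]-.5293,P[...,1]+.0625)<.022)
m=near&(P[...,2]>.051)&(P[...,2]<.08);q=P[m];print(len(q),q.mean(0),np.percentile(q[:,2],[5,50,95]))
m=near&(cv2.inRange(h,(18,110,60),(38,255,255))>0);q=P[m];print("drum",len(q),np.median(q,0),q.min(0),q.max(0))
m=near&(P[...,2]>.061);q=P[m];print("stem",len(q),q.mean(0) if len(q) else 0,q.max(0))
l=P[(abs(P[...,0]-.57)<.08)&(abs(P[...,1]+.05)<.08)&(P[...,2]>.1)&(P[...,2]<.16)];l=l[l@[.951,.31,0]>.55];print("lid",len(l),l.mean(0),l.max(0))
o=np.array([.464,-.0837]);a=(l[:,:2]-o)@[.951,.31];print("lid along x",np.percentile(a,[2,50,98]))
E
```

```text
14.85 [ 0.43950875 -0.09130016  0.25563606] [-3.10255358e+00 -4.91840309e-01 -8.75543997e-05] [[0.951, 0.309, 0.0], [0.309, -0.951, 0.0], [0.0, -0.0, -1.0]] [-0.39886425 -0.30599721 -0.2356236 ] [[0.309, -0.951, 0.0, -0.224], [0.906, 0.294, -0.306, -0.324], [0.291, 0.095, 0.952, -0.523], [0.0, 0.0, 0.0, 1.0]]
1127 [ 0.529103   -0.06374194  0.05617014] [0.05123431 0.05453619 0.07267826]
drum 792 [ 0.52857972 -0.06399137  0.05465884] [ 0.51500621 -0.07723426  0.04952754] [ 0.54289017 -0.04967049  0.3989006 ]
stem 1347 [ 0.51639899 -0.06768353  0.36667194] [ 0.53421306 -0.0590118   0.3989006 ]<stdin>:7: RuntimeWarning: Mean of empty slice.
  ret = um.true_divide(
Traceback (most recent call last):
ValueError: zero-size array to reduction operation maximum which has no identity
```

The drum top is at z = 0.0547, which puts the rotor upright on the floor of the well. The fingers now go shut behind the lid.

step_arm(commands=[{"fingers": 1,"dx": 0.05,"dy": 0,"dz": 0,"roll": 0},{"fingers": 1,"dx": 0.1,"dy": 0,"dz": 0,"roll": 0},{"fingers": 1,"dx": 0.15,"dy": 0,"dz": 0,"roll": 0},{"fingers": 1,"dx": 0.196,"dy": 0,"dz": 0,"roll": 0},{"fingers": 1,"dx": 0.2,"dy": 0,"dz": 0.02,"roll": 0},{"fingers": 1,"dx": 0.2,"dy": 0,"dz": 0.06,"roll": 0},{"fingers": 1,"dx": 0.2,"dy": 0,"dz": 0.1,"roll": 0},{"fingers": 1,"dx": 0.2,"dy": 0,"dz": 0.133,"roll": 0}])

```text
time: 15.9
tool_pos: [0.6271, -0.0292, 0.1187]
tcp_rot: [-3.101, -0.493, 0.009]
wrist_force: [-0.5, -0.0, 0.6]
width: -0.001
grip_force: 0.0
```

step_arm(commands=[{"fingers": 1,"dx": -0.005,"dy": 0,"dz": 0,"roll": 0},{"fingers": 1,"dx": -0.01,"dy": 0,"dz": 0,"roll": 0},{"fingers": 1,"dx": -0.01,"dy": 0,"dz": 0,"roll": 0}])

```text
time: 16.27
tool_pos: [0.6209, -0.0329, 0.1251]
tcp_rot: [3.102, 0.492, 0.004]
wrist_force: [0.6, 0.8, 0.6]
width: -0.001
grip_force: 0.0
```

```bash
cat > xz.py <<'E'
from h import *
s=read_state();t=s["tool_pos"]-[.464,-.0837,0];R=cv2.Rodrigues(s["tcp_rot"])[0]
print(s["time"],"X,Y,Z mm",(np.array([t@[.951,.31,0],t@[-.31,.951,0],t[2]])*1000).round(1),"F case",(s["wrist_force"]@np.array([[.951,-.31,0],[.31,.951,0],[0,0,1]])).round(1))
E
python3 xz.py
```

```text
16.275 X,Y,Z mm [165.   -0.3 125.1] F case [0.8 0.5 0.6]
```

step_arm(commands=[{"fingers": 1,"dx": -0.0085,"dy": 0,"dz": 0.0005,"roll": 0},{"fingers": 1,"dx": -0.0165,"dy": 0,"dz": -0.001,"roll": 0},{"fingers": 1,"dx": -0.0235,"dy": 0,"dz": -0.0035,"roll": 0},{"fingers": 1,"dx": -0.0305,"dy": 0,"dz": -0.005,"roll": 0},{"fingers": 1,"dx": -0.0385,"dy": 0,"dz": -0.006,"roll": 0},{"fingers": 1,"dx": -0.0465,"dy": 0,"dz": -0.0065,"roll": 0},{"fingers": 1,"dx": -0.0545,"dy": 0,"dz": -0.006,"roll": 0},{"fingers": 1,"dx": -0.062,"dy": 0,"dz": -0.005,"roll": 0}])

```text
time: 17.27
tool_pos: [0.5606, -0.052, 0.1281]
tcp_rot: [3.103, 0.492, -0.0]
wrist_force: [0.6, -0.9, 1.6]
width: -0.001
grip_force: 0.7
```

```bash
python3 xz.py
python3 - <<'E'
from h import *
for n in("side","scene"):
    f=np.load(n+"0.npz");p,d=read_camera(n);P=cloud(d,f["K"],f["T"]);h=cv2.cvtColor(p,cv2.COLOR_BGR2HSV)
    m=((h[...,0]<12)|(h[...,0]>174))&(h[...,1]>120)&(P[...,2]>.06)&(np.hypot(P[...,0]-.53,P[...,1]+.06)<.15)
    q=P[m]-[.464,-.0837,0];x=q@[.951,.31,0]
    for lo in np.arange(.06,.15,.01):
        k=(q[:,2]>=lo)&(q[:,2]<lo+.01)
        if k.sum()>3: print(n,round(lo,2),k.sum(),np.percentile(x[k],[3,50,97]).round(3))
E
```

```text
17.275 X,Y,Z mm [101.7   0.2 128.1] F case [ 0.3 -1.1  1.6]
side 0.06 40 [0.1   0.112 0.127]
side 0.07 42 [0.094 0.109 0.122]
side 0.08 40 [0.088 0.101 0.116]
side 0.09 41 [0.081 0.096 0.109]
side 0.1 44 [0.076 0.09  0.104]
side 0.11 42 [0.07  0.082 0.097]
side 0.12 142 [0.065 0.071 0.09 ]
side 0.13 137 [0.075 0.081 0.086]
scene 0.06 156 [0.123 0.13  0.134]
scene 0.07 186 [0.117 0.124 0.131]
scene 0.08 193 [0.11  0.118 0.125]
scene 0.09 191 [0.104 0.112 0.118]
scene 0.1 197 [0.099 0.106 0.112]
scene 0.11 188 [0.092 0.099 0.106]
scene 0.12 156 [0.084 0.093 0.099]
scene 0.13 120 [0.078 0.087 0.093]
```

The lid follows the fingertip and stands at about 1.03 rad. I continue along its arc.

step_arm(commands=[{"fingers": 1,"dx": -0.0075,"dy": 0,"dz": 0.0025,"roll": 0},{"fingers": 1,"dx": -0.015,"dy": 0,"dz": 0.005,"roll": 0},{"fingers": 1,"dx": -0.022,"dy": 0,"dz": 0.0085,"roll": 0},{"fingers": 1,"dx": -0.029,"dy": 0,"dz": 0.0125,"roll": 0},{"fingers": 1,"dx": -0.035,"dy": 0,"dz": 0.0175,"roll": 0},{"fingers": 1,"dx": -0.041,"dy": 0,"dz": 0.023,"roll": 0},{"fingers": 1,"dx": -0.046,"dy": 0,"dz": 0.029,"roll": 0},{"fingers": 1,"dx": -0.05,"dy": 0,"dz": 0.0315,"roll": 0}])

```text
time: 18.38
tool_pos: [0.5132, -0.0672, 0.0959]
tcp_rot: [-3.102, -0.492, 0.0]
wrist_force: [1.4, -0.2, 1.8]
width: -0.003
grip_force: 0.6
```

```bash
python3 xz.py
```

```text
18.375 X,Y,Z mm [51.9  0.4 95.9] F case [ 1.2 -0.6  1.8]
```

step_arm(commands=[{"fingers": 1,"dx": -0.0035,"dy": 0,"dz": 0.003,"roll": 0},{"fingers": 1,"dx": -0.007,"dy": 0,"dz": 0.0065,"roll": 0},{"fingers": 1,"dx": -0.01,"dy": 0,"dz": 0.01,"roll": 0},{"fingers": 1,"dx": -0.011,"dy": 0,"dz": 0.0125,"roll": 0},{"fingers": 1,"dx": -0.011,"dy": 0,"dz": 0.0125,"roll": 0}])

```text
time: 19.0
tool_pos: [0.5039, -0.0706, 0.0846]
tcp_rot: [3.103, 0.492, 0.002]
wrist_force: [2.0, 1.8, 2.3]
width: -0.001
grip_force: 1.7
```

step_arm(commands=[{"fingers": 1,"dx": -0.001,"dy": 0,"dz": 0.0015,"roll": 0},{"fingers": 1,"dx": -0.001,"dy": 0,"dz": 0.003,"roll": 0},{"fingers": 1,"dx": -0.001,"dy": 0,"dz": 0.003,"roll": 0}])

```text
time: 19.38
tool_pos: [0.5013, -0.0711, 0.0805]
tcp_rot: [-3.103, -0.493, 0.003]
wrist_force: [0.5, -0.0, 1.6]
width: 0.002
grip_force: 0.6
```

```bash
python3 xz.py
```

```text
19.375 X,Y,Z mm [39.4  0.4 80.5] F case [ 0.4 -0.2  1.6]
```

Now I push in small steps, with a slight drag towards the button.

step_arm(commands=[{"fingers": 1,"dx": -0.0005,"dy": 0,"dz": 0.001,"roll": 0},{"fingers": 1,"dx": -0.001,"dy": 0,"dz": 0.0015,"roll": 0},{"fingers": 1,"dx": -0.001,"dy": 0,"dz": 0.0015,"roll": 0}])

```text
time: 19.75
tool_pos: [0.5004, -0.0712, 0.079]
tcp_rot: [-3.102, -0.492, 0.003]
wrist_force: [0.6, 0.5, 0.3]
width: -0.004
grip_force: 0.0
```

step_arm(commands=[{"fingers": 1,"dx": -0.0005,"dy": 0,"dz": 0.0005,"roll": 0},{"fingers": 1,"dx": -0.0005,"dy": 0,"dz": 0.001,"roll": 0},{"fingers": 1,"dx": -0.0005,"dy": 0,"dz": 0.001,"roll": 0}])

```text
time: 20.12
tool_pos: [0.5008, -0.0714, 0.0786]
tcp_rot: [-3.103, -0.493, 0.0]
wrist_force: [-1.0, 0.3, -0.2]
width: 0.003
grip_force: 0.0
```

```bash
cat > lid.py <<'E'
from h import *
for n in("side","scene"):
    f=np.load(n+"0.npz");p,d=read_camera(n);P=cloud(d,f["K"],f["T"]);h=cv2.cvtColor(p,cv2.COLOR_BGR2HSV)
    P0=cloud(f["d"],f["K"],f["T"])
    for nm,Q in(("start",P0),("now",P)):
        q=Q-[.464,-.0837,0];x=q@[.951,.31,0];y=q@[-.31,.951,0]
        m=(x>.04)&(x<.105)&(abs(abs(y)-.03)<.012)&(q[...,2]>.06)&(q[...,2]<.15)
        print(n,nm,m.sum(),"z at slope",np.polyfit(x[m]-.03,q[m][:,2],1).round(4))
E
python3 lid.py; python3 xz.py
```

```text
side start 325 z at slope [-0.0067  0.0792]
side now 264 z at slope [-0.1666  0.0882]
scene start 351 z at slope [-0.0063  0.0806]
scene now 453 z at slope [-0.6755  0.1192]
20.225 X,Y,Z mm [38.8  0.2 78.7] F case [ 0.7 -0.3 -0.6]
```

```bash
cat > lid.py <<'E'
from h import *
for n in("side","scene"):
    f=np.load(n+"0.npz");p,d=read_camera(n)
    for nm,dd,pp in(("start",f["d"],f["p"]),("now",d,p)):
        h=cv2.cvtColor(pp,cv2.COLOR_BGR2HSV)
        Q=cloud(dd,f["K"],f["T"])
        q=Q-[.464,-.0837,0];x=q@[.951,.31,0];y=q@[-.31,.951,0]
        m=(h[...,0]<14)&(h[...,1]>120)&(x>.028)&(x<.115)&(abs(y)<.045)&(q[...,2]>.06)&(q[...,2]<.13)
        for a in np.arange(.03,.11,.02):
            k=m&(x>=a)&(x<a+.02);print(n,nm,round(a,2),k.sum(),np.percentile(q[k][:,2],[5,50,95]).round(4) if k.sum() else '')
E
python3 lid.py
```

```text
side start 0.03 203 [0.0773 0.0789 0.0807]
side start 0.05 183 [0.0773 0.0789 0.0808]
side start 0.07 188 [0.0771 0.0789 0.0806]
side start 0.09 183 [0.077  0.0788 0.0807]
side now 0.03 94 [0.0771 0.0788 0.0808]
side now 0.05 134 [0.0775 0.0789 0.0806]
side now 0.07 168 [0.077  0.0788 0.0805]
side now 0.09 178 [0.077  0.0787 0.0806]
scene start 0.03 186 [0.0772 0.0807 0.0837]
scene start 0.05 200 [0.0771 0.0804 0.0833]
scene start 0.07 192 [0.0777 0.0804 0.0838]
scene start 0.09 255 [0.0646 0.0793 0.0832]
scene now 0.03 152 [0.077  0.0804 0.0841]
scene now 0.05 187 [0.0771 0.0806 0.0836]
scene now 0.07 201 [0.0772 0.0806 0.0838]
scene now 0.09 256 [0.0649 0.0795 0.0834]
```

The lid is at its shut height with no force on it, so it seems latched. I retract and verify.

step_arm(commands=[{"fingers": 1,"dx": 0,"dy": 0,"dz": -0.03,"roll": 0},{"fingers": 1,"dx": 0,"dy": 0,"dz": -0.08,"roll": 0},{"fingers": 1,"dx": -0.03,"dy": 0,"dz": -0.13,"roll": 0},{"fingers": 1,"dx": -0.06,"dy": 0,"dz": -0.18,"roll": 0},{"fingers": 1,"dx": -0.06,"dy": 0,"dz": -0.2,"roll": 0},{"fingers": 1,"dx": -0.06,"dy": 0,"dz": -0.2,"roll": 0},{"fingers": 1,"dx": -0.06,"dy": 0,"dz": -0.2,"roll": 0}])

```text
time: 21.2
tool_pos: [0.4432, -0.0898, 0.2773]
tcp_rot: [-3.102, -0.493, 0.003]
wrist_force: [-0.3, -0.1, -0.1]
width: 0.002
grip_force: 0.0
```

```bash
python3 lid.py | grep now; python3 xz.py
python3 - <<'E'
from h import *
c=calibration("wrist");p,d=read_camera("wrist");P=cloud(d,c["intrinsics"],c["world_to_cam"])
r=np.hypot(P[...,0]-.464,P[...,1]+.0837)<.006
z=P[r][:,2];print("button top z",len(z),np.median(z[z<.1]))
E
```

```text
side now 0.03 191 [0.0769 0.0788 0.0807]
side now 0.05 193 [0.0773 0.079  0.081 ]
side now 0.07 184 [0.0771 0.0789 0.0806]
side now 0.09 184 [0.0769 0.0787 0.0804]
scene now 0.03 182 [0.0777 0.0804 0.0833]
scene now 0.05 188 [0.0769 0.0804 0.0834]
scene now 0.07 206 [0.077  0.0804 0.0834]
scene now 0.09 245 [0.0638 0.0795 0.0835]
21.3 X,Y,Z mm [-21.8   0.9 276.6] F case [-0.5 -0.2 -0.2]
button top z 279 0.05946404631252863
```

The lid stays shut by itself, the button is back up and the arm is clear.

```bash
python3 -c "
from workcell import *
print(finish_job())"
```

```text
the job is handed in; nothing more can be done
None
```

The job is handed in: the rotor stands stem up in the well, the lid stays shut by itself with the button back up, and the arm is clear; the hand-in returned no verdict.

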